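Lock the second tray bracket into the slotted rack

TASK

Fit the loose white tray bracket to the bare column of the slotted tray rack, in the same rows of slots as the bracket already fitted on the other column: hook both claws into the slots, then press it down until it sits fully home and its green locking tab has snapped back out. Feel for the slots and press firmly but do not force it, let go, and leave the other things where they are.

Things in the scene. Friction and masses are not known exactly. Their poses are not given: they have to be found in the camera images.
- bracket_grip (a point): Centre of the loose tray bracket's white beam, half-way up: hold it here. Beam 30 mm wide, 30 high, 162 long (black end stop 40 mm high at the free end, 76 mm from here). At its other end a white back plate stands up, 150 mm high, 34 wide; its rear face is 90 mm from here along +x. A gusset fills the 46 mm next to the plate. x along the beam to the plate, y across, z up. 0.36 kg, stands on its beam.
- bracket_heel (a point): Heel of the loose bracket: middle of the lower edge of the back plate's rear face, level with the beam's underside (90 mm along +x and 15 mm below bracket_grip, same axes). Two steel claws and, between them, the nose of the green tab (5 mm wide, 78 to 86 mm above the heel) stick out of the rear face along +x.
- bracket_claw (a point): On the rear face, at the underside of the lower claw's neck, 19.5 mm above the heel, same axes. Each claw is 5 mm wide in y: a neck 11 mm high, then a hook that drops 16.5 mm below the neck, behind a gap of 4.8 mm, ending 9.8 mm behind the rear face; 27.5 mm high in all. The upper claw is alike, 111 mm higher.
- tab (a joint): Sprung green locking tab in the loose bracket's back plate: 0 = out (nose 4 mm proud of the rear face), 0.0045 m = pushed right in. Flat on top, bevelled below. As the hooked bracket goes down it rides over the bar between two slots, which takes some 8 to 16 N of downward push, and springs out just before the bracket is home; it then keeps the bracket from lifting out.
- bare_seat (a point): On the bare column's front face, centre line: where the loose bracket's heel nominally is when home at the right level, 99.5 mm above the worktop. x level into the column, y across, z up; the seated bracket's axes are parallel to these. The true home is up to 7 mm higher or lower (see bare_slot); other levels are 37 mm away. Column 45 mm wide, 33 deep, top 285 mm above the worktop.
- bare_slot (a point): Nominal middle of the lower edge of the slot for the lower claw, 19.5 mm above bare_seat, same axes. The front is a 3 mm steel sheet with a row of slots 9 mm wide, 30 mm high, one every 37 mm (7 mm bars between). It was screwed on by hand through long holes: all its slots sit up to 7 mm above or below nominal. No reading shows this: find it by feel.
- fitted_heel (a point): Heel of the like bracket already fitted (fixed) on the rack's other column, 180 mm beside the bare one, on that column's front face; axes as for bare_seat. Both columns stand on a dark steel base plate 190 x 290 mm, 8 mm high, reaching 140 mm out in front of the column faces.
- bracket: The whole loose bracket; origin and axes as bracket_heel. Its claws enter the slots only with the heel 16.5 to 19 mm above its true home; push in until the back plate meets the sheet, then straight down until the claws' necks rest on the slots' lower edges.
- bare: The whole bare column with its slotted sheet; origin on the worktop below bare_seat. Pushing the bracket against it with more than 85 N in all bends the sheet; a downward push below about 20 N on the beam stays clear of that.
- bur_block: bur block: aluminium block 60 x 40 x 22 mm with short burs standing in it (38 mm high in all), loose on the rack's base plate between the columns, below the height of the brackets; origin at the centre of its underside
- cassette: open steel instrument cassette 180 x 120 x 30 mm lying on the worktop; origin at the centre of its underside
- bowl: steel bowl, 110 mm across, 45 mm high; origin at the centre of its underside
- spray: white bottle with blue cap and green label, 60 mm across, 170 mm high; origin at the centre of its underside
- jar: amber jar with white cap, 60 mm across, 70 mm high; origin at the centre of its underside
- screwdriver: green-handled screwdriver lying on the worktop
- oil_can: blue can with a paper label, 54 mm across, 130 mm high; origin at the centre of its underside

How it is judged:
On the way, in this order (a step that is already met when the one before it is completed fails the run):
1. both claws are in the bare column's slots at the right level, the back plate against the sheet, the bracket not yet pressed down (x of bracket_heel in the frame of bare_seat between -0.003 and 0.003 m and y of bracket_heel in the frame of bare_seat between -0.004 and 0.004 m and z of bracket_heel in the frame of bare_seat between 0.0085 and 0.0275 m), for 0.05 s.
2. pressed down: the bracket is home and the green tab has snapped out (x of bracket_heel in the frame of bare_seat between -0.004 and 0.004 m and y of bracket_heel in the frame of bare_seat between -0.004 and 0.004 m and z of bracket_heel in the frame of bare_seat between -0.009 and 0.0074 m and value of joint tab below 0.0006 m), for 0.2 s.
At the end, for the whole second after the job is handed in: The bracket hangs released and at rest on the bare column in the right slots: heel within 4 mm of the column's face and centre line and 9 mm below to 7.4 mm above nominal height, upright within 0.05 rad, square within 0.08 rad, green tab less than 0.6 mm pushed in (all of step 2 and angle between bracket_heel's own z axis and vertical below 0.05 rad and angle between the x axis of bracket_heel and the x axis of bare_seat, either way round below 0.08 rad and linear speed of bracket below 0.01 m/s and contact force between the fingers and bracket below 0.1 N); the robot touches nothing.
It fails at once if the bracket is forced against the column with more than 85 N (contact force between bracket and bare above 85 N).
It fails at once if one of the other loose things is moved by more than 20 mm (distance of any of bur_block, cassette, bowl, spray, jar, screwdriver, oil_can from where it was at the start of the episode above 0.02 m).
It also fails if it takes over 72 s, if anything falls off the work surface, if the arm or the gripper's body presses on something with over 40 N, if the wrist force passes 120 N, or if a joint passes its speed limit or range.

ROBOT

A 7-joint arm with a two-finger parallel gripper is mounted at the origin on the work surface. World frame = base frame: x ahead of the robot, y to its left, z up, the work surface at z = 0. Lengths are in m, angles in rad, forces in N, time in s.
With the tool pointing down it reaches from about 0.35 to 0.9 m from the base axis. Payload 8.1 kg.
Tool frame: the origin (TCP) lies where the fingers leave the gripper's body, on its centre line; the fingertips stand 66 mm ahead of it and the grasp point (between the pads) lies 47 mm ahead of it (arm.tip_reach is the distance from the TCP to the fingertips, in m); z points along the fingers, y is the direction in which the jaws open and shut (so a half turn about z gives the same grasp; the last joint's range is limited). The gripper opens to 92 mm and grips with 3 to 60 N. Pads are 19 mm wide; open, the fingers measure 130 mm over their backs; the gripper's body (75 mm by 190 mm) begins 47 mm behind the grasp point.
Start: joints at [1.208, 0.434, 0.025, 1.573, -0.012, 1.134, -0.075], TCP at [0.161, -0.604, 0.292] pointing down, gripper open.
Joint ranges: [-2.62, 2.62], [-0.44, 2.09], [-1.27, 1.32], [0.08, 2.57], [-1.32, 4.46], [0.12, 2], [-2.74, 2.74]. Speed limits (rad/s): [2.22, 2.22, 3.01, 3.01, 3.14, 3.14, 3.14].

INTERFACE

Orientations are given as a rotation vector (axis times angle).
In Python, from cell import arm gives the robot as it stands.
- The arm moves only by the tool carry_out, never from a script. Its argument "plan" is a list of rows, each a list of 5 numbers: the shift along the world's x, y, z in cm, then the turn about the world's z in rad, then the finger opening in cm, from 0 to 9.18. In form: [[tx, ty, tz, spin, fingers], ...]. A call has 1 to 20 rows; each row is the pose to reach, as a shift and turn from the pose measured when the call began; what a row does not reach only later rows make up. A row lasts 1/10 s, in which the tool goes at most 50 mm and 8.59 degrees, less where a joint would pass 70% of its speed; a pose out of reach is approached as far as the arm can. A call with a gripper value outside its range is refused whole. The fingers move at their own pace and stop on an object; "squeeze" is the grip in N (left out, the last holds). Time passes only in rows, so rows that repeat a pose let the fingers close. It gives the time, the measured TCP pose, the force and the opening at its end, in the units of the state.
- arm.observe(): the state, without advancing time (a new reading comes with each control period).
- arm.get_image(name): name is "side" or "top"; returns (picture, depth): 400x640x3 uint8, red, green, blue; 400x640 float32, m along the optical axis (not along the pixel's ray), 0 where there is no reading.
- arm.get_calibration(name): a dict with "intrinsics" (3x3 intrinsics, pixels), "rvec" (rotation vector, rad) and "tvec" (3), from world to camera coordinates, as OpenCV has them. Camera axes: x right, y down, z forward; pixel columns grow to the right and rows downward; lengths in m; the calibration is good to about 2 mm. A picture is of the moment at which its call begins. get_calibration takes no time and is no camera call.
- arm.sign_off(): hands the job in, once; it reports no verdict.
The state is a dict: "clock": time; "joints": joint angles; "dq": joint speeds; "joint_efforts": joint torques, N m; "position": TCP position; "ee_rot": TCP orientation; "force": force on the tool from outside, world axes, zero at the start; "ft_torque": the same for the moment, N m; "width": opening from 0.0 (shut) to 1.0 (fully open).
Only numpy, scipy, OpenCV 4.12 (cv2) and the standard library are available. Lean on these libraries where they do the work, as an engineer would, in place of code of your own. Each camera call takes 0.05 s, during which the arm holds its last target. There are 200 camera calls.

## Working session

There is one attempt and no reset: what is moved stays moved. The work goes in short steps, Python scripts to look and compute and a tool call to move; the robot and the scene stay as the last step left them, time stands still between calls to the robot, and variables do not carry over. Pictures are saved under pics/ and viewed, about 8 in all and at most 12, crops included, and the job is handed in when it is done.

Besides the shell and the picture viewer there is one more tool, called in YAML: its name, and indented under it one key for each argument. carry_out: Moves the arm, as the interface text tells. Its arguments: {"type":"object","properties":{"plan":{"type":"array"},"squeeze":{"type":"number"}},"required":["plan"]}

```bash
mkdir -p pics; cat > h.py <<'E'
from cell import arm
import numpy as np, cv2
def cam(n):
    c=arm.get_calibration(n); R=cv2.Rodrigues(np.array(c["rvec"],float))[0]
    return np.array(c["intrinsics"]),R,np.array(c["tvec"],float).ravel()
def grab(n,f):
    p,d=arm.get_image(n); cv2.imwrite(f"pics/{f}.png",p[:,:,::-1]); np.save(f"pics/{f}.npy",d); return p,d
def cloud(n,d):
    K,R,t=cam(n); v,u=np.mgrid[:400,:640]
    X=np.stack([(u-K[0,2])/K[0,0]*d,(v-K[1,2])/K[1,1]*d,d],-1)
    W=(X-t)@R; W[d<=0]=np.nan; return W
def proj(n,P):
    K,R,t=cam(n); c=np.atleast_2d(P)@R.T+t; q=c@K.T; return q[:,:2]/q[:,2:]
E
python3 - <<'E'
from h import *
for n in("side","top"):
    grab(n,n+"0"); K,R,t=cam(n); print(n,K.round(1).tolist(),(-R.T@t).round(3),R.round(2).tolist())
s=arm.observe(); print({k:np.round(v,3).tolist() for k,v in s.items()})
E
```

```text
side [[449.4, 0.0, 315.8], [0.0, 449.4, 201.2], [0.0, 0.0, 1.0]] [0.375 0.871 0.927] [[-0.98, -0.21, -0.02], [-0.13, 0.66, -0.74], [0.17, -0.72, -0.67]]
top [[423.1, 0.0, 318.2], [0.0, 423.1, 201.1], [0.0, 0.0, 1.0]] [ 0.469 -0.022  1.529] [[-0.01, -1.0, 0.0], [-1.0, 0.01, -0.08], [0.08, -0.01, -1.0]]
{'clock': 0.1, 'joints': [1.208, 0.435, 0.025, 1.574, -0.012, 1.134, -0.075], 'dq': [-0.001, 0.0, -0.001, -0.001, -0.002, -0.001, 0.0], 'joint_efforts': [0.003, -66.913, 0.988, -31.515, -0.061, 0.038, 0.0], 'position': [0.16, -0.604, 0.292], 'ee_rot': [-3.114, -0.407, 0.0], 'force': [0.587, 0.098, -0.489], 'ft_torque': [-0.006, -0.02, 0.042], 'width': 0.997}
```

View pics/side0.png

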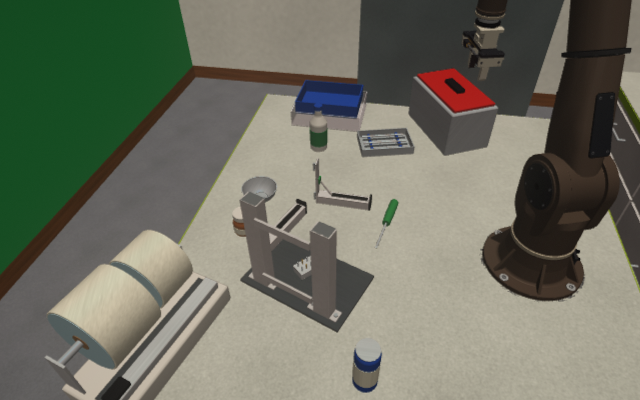

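View pics/top0.png

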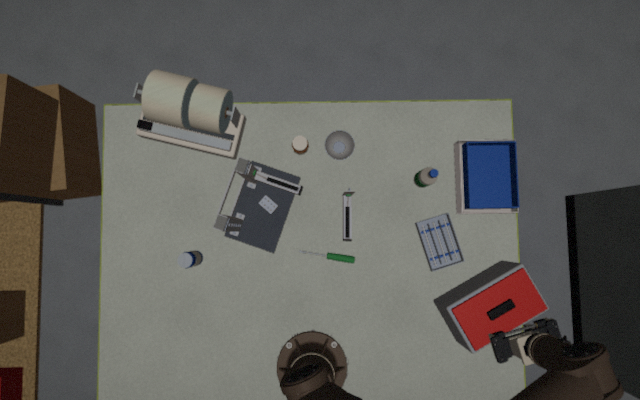

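The side view shows the rack with the fitted bracket on the far column (column tops at about (254,200) and (323,230)), and the loose bracket near (345,200). In the top view the loose bracket runs from its plate at (348,190) to its free end at (347,240). The rack is around (260,205), with the bare column at about (225,223). Next I'll measure both from the depth images.

```bash
python3 - <<'E'
from h import *
p=cv2.imread("pics/top0.png")
for n in("top","side"):
    d=np.load(f"pics/{n}0.npy"); W=cloud(n,d); np.save(f"pics/W{n}.npy",W)
    def sel(name,x0,x1,y0,y1,z0,z1):
        m=(W[...,0]>x0)&(W[...,0]<x1)&(W[...,1]>y0)&(W[...,1]<y1)&(W[...,2]>z0)&(W[...,2]<z1)
        P=W[m]
        if len(P)<5: print(n,name,len(P)); return
        r=cv2.minAreaRect((P[:,:2]*1000).astype(np.float32))
        print(n,name,len(P),"mean",P.mean(0).round(4),"zmed",np.median(P[:,2]).round(4),"rect",np.round(r[0],1),np.round(r[1],1),round(r[2],1)); print("   ",cv2.boxPoints(r).round(0).tolist())
    # loose bracket
    c=W[215,347] if n=="top" else W[198,343]; print(c)
    sel("table",.3,.4,-.1,.1,-.02,.02)
    sel("beam",.4,.75,-.2,0,.022,.06)
    sel("plate",.4,.75,-.2,0,.06,.2)
    sel("cols",.3,.8,.1,.5,.27,.31)
    sel("colsmid",.3,.8,.1,.5,.18,.31)
    sel("fbeam",.3,.8,.05,.5,.115,.155)
    sel("base",.3,.8,.05,.5,.004,.015)
E
python3 - <<'E'
import cv2
a=cv2.imread("pics/top0.png")[145:265,200:360]; cv2.imwrite("pics/c1.png",cv2.resize(a,None,fx=5,fy=5,interpolation=cv2.INTER_CUBIC))
E
```

```text
[ 0.53217598 -0.13159864  0.03432833]
top table 1510 mean [0.3487 0.0038 0.0006] zmed 0.0002 rect [3.501e+02 2.000e-01] [ 99.8 198.2] 0.2
    [[300.0, 99.0], [300.0, -99.0], [400.0, -99.0], [400.0, 99.0]]
top beam 452 mean [ 0.5492 -0.129   0.0317] zmed 0.0307 rect [ 597.  -109.1] [ 77.9 305.4] 89.6
    [[444.0, -147.0], [749.0, -149.0], [750.0, -71.0], [445.0, -69.0]]
top plate 63 mean [ 0.6024 -0.1329  0.1142] zmed 0.111 rect [ 602.6 -131.5] [27.3 28.8] 53.0
    [[583.0, -134.0], [606.0, -151.0], [622.0, -129.0], [599.0, -112.0]]
top cols 362 mean [0.5883 0.2276 0.2851] zmed 0.2855 rect [589.3 227.9] [ 35.1 224.4] 70.3
    [[478.0, 249.0], [689.0, 174.0], [701.0, 207.0], [490.0, 282.0]]
top colsmid 752 mean [0.5929 0.2263 0.2602] zmed 0.266 rect [590.2 230.7] [ 53.6 225.5] 66.9
    [[476.0, 250.0], [683.0, 162.0], [704.0, 211.0], [497.0, 300.0]]
top fbeam 635 mean [0.5497 0.2221 0.1305] zmed 0.1305 rect [541.6 267.1] [143.2 461.3] 34.6
    [[352.0, 416.0], [614.0, 37.0], [732.0, 118.0], [469.0, 498.0]]
top base 4883 mean [0.5519 0.2348 0.0077] zmed 0.0072 rect [549.8 275.2] [499.2 
[... 570 characters left out ...]
], [599.0, -158.0], [624.0, -140.0], [605.0, -114.0]]
side cols 738 mean [0.5809 0.2353 0.2827] zmed 0.2849 rect [589.4 229.2] [ 35.5 226. ] 70.1
    [[477.0, 251.0], [690.0, 174.0], [702.0, 207.0], [489.0, 284.0]]
side colsmid 2542 mean [0.5813 0.2436 0.2472] zmed 0.2511 rect [591.2 233. ] [ 45.8 227.1] 69.6
    [[477.0, 251.0], [690.0, 172.0], [706.0, 215.0], [493.0, 294.0]]
side fbeam 1558 mean [0.5204 0.2719 0.1307] zmed 0.1303 rect [551.3 275.2] [166.5 461.7] 34.4
    [[352.0, 419.0], [613.0, 38.0], [750.0, 132.0], [490.0, 513.0]]
side base 4544 mean [0.5592 0.2074 0.0085] zmed 0.0085 rect [550.1 273.7] [502.6 442.6] 0.5
    [[297.0, 493.0], [301.0, 50.0], [803.0, 54.0], [800.0, 497.0]]
```

View pics/c1.png

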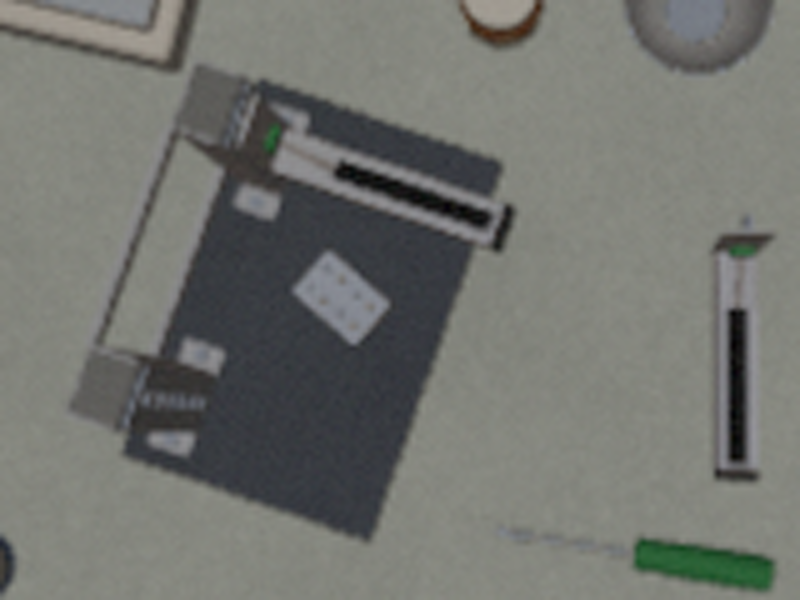

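The crop shows the loose bracket's beam from (735,245) to (735,478), with the plate at the upper end. It also shows the bare column's front edge around (140,400) and the bur block at (340,298), clear of the approach. I'll refine the bracket and column poses.

```bash
python3 - <<'E'
from h import *
def line(P):
    v=cv2.fitLine(P[:,:2].astype(np.float32),cv2.DIST_HUBER,0,.001,.001).ravel(); return v
a=np.radians(70.2); n=np.array([np.cos(a),np.sin(a)]); e=np.array([n[1],-n[0]])
for c in("top","side"):
    W=np.load(f"pics/W{c}.npy"); x,y,z=W[...,0],W[...,1],W[...,2]
    m=(x>.42)&(x<.66)&(y>-.17)&(y<-.08)&(z>.02)&(z<.045); P=W[m]; v=line(P)
    if v[0]<0:v[:2]*=-1
    r=cv2.minAreaRect((P[:,:2]*1000).astype(np.float32))
    print(c,"beam",len(P),"ang",np.degrees(np.arctan2(v[1],v[0])),"pt",v[2:],"rect",r)
    xs=P[:,0];print("  x range",np.percentile(xs,[0,2,50,98,100]).round(4))
    for lo in np.arange(.44,.64,.02):
        q=P[(xs>lo)&(xs<lo+.02)]
        if len(q): print("   ",lo.round(2),len(q),q[:,1].min().round(4),q[:,1].max().round(4),np.median(q[:,2]).round(4))
    m=(x>.56)&(x<.66)&(y>-.17)&(y<-.08)&(z>.06)&(z<.17); P=W[m]; print(" plate",P[:,:3].min(0).round(4),P.max(0).round(4))
    P=W[m&(z>.14)]; print(" platetop",len(P),P.mean(0).round(4),P.min(0).round(4),P.max(0).round(4))
    # rack in (along e, along n)
    s=W[...,:2]-np.array([.5837,.2131]); E=s@e; N=s@n
    for nm,k in (("bare",-.09),("fit",.09)):
        m=(abs(E-k)<.035)&(abs(N-.015)<.03)&(z>.27)&(z<.295); P=np.c_[E[m],N[m]]*1000
        print(" ",nm,"top",len(P),np.percentile(P,[1,50,99],axis=0).round(1).tolist(), "z",np.median(z[m]).round(4))
        m=(abs(E-k)<.018)&(abs(N)<.012)&(z>.03)&(z<.26);print("   face",m.sum(),"N med",np.median(N[m]).round(4),np.polyfit(E[m],N[m],1).round(4) if m.sum()>9 else "")
    m=(abs(E-.09)<.03)&(N<-.02)&(N>-.19)&(z>.12)&(z<.14); P=np.c_[E[m],N[m]]; 
    if len(P)>9: print("  fbeam",len(P),"E mean",P[:,0].mean().round(4),"slope",np.polyfit(P[:,1],P[:,0],1).round(4),"N",P[:,1].min().round(4),"z",np.median(z[m]).round(4))
E
```

```text
top beam 391 ang -0.6437885 pt [ 0.5202863  -0.13145982] rect ((523.552978515625, -131.9261474609375), (29.207782745361328, 159.24703979492188), 88.97986602783203)
  x range [0.444  0.4468 0.5184 0.5968 0.6034]
    0.44 43 -0.1447 -0.1164 0.0305
    0.46 54 -0.1456 -0.1163 0.0293
    0.48 45 -0.1457 -0.1169 0.0302
    0.5 54 -0.1457 -0.1172 0.0307
    0.52 53 -0.1465 -0.1176 0.0311
    0.54 46 -0.1466 -0.1178 0.0299
    0.56 49 -0.147 -0.1181 0.0309
    0.58 40 -0.1475 -0.1186 0.0294
    0.6 7 -0.1479 -0.1188 0.031
 plate [ 0.5829 -0.1511  0.0657] [ 0.6171 -0.1167  0.1554]
 platetop 26 [ 0.606  -0.1337  0.1474] [ 0.6026 -0.1511  0.1409] [ 0.6166 -0.1181  0.1554]
  bare top 182 [[-111.6, 0.5], [-89.6, 15.6], [-67.5, 32.6]] z 0.2854
   face 134 N med 0.0001 [0.0088 0.001 ]
  fit top 180 [[67.7, -1.4], [89.3, 14.4], [111.8, 31.7]] z 0.2858
   face 126 N med -0.0048 [-0.0387 -0.0014]
  fbeam 390 E mean 0.0894 slope [0.0016 0.0896] N -0.167 z 0.1309
side beam 516 ang -1.9695573 pt [ 0.5104008  -0.12467475] rect ((527.776123046875, -131.05120849609375), (35.74665069580078, 173.94091796875), 89.49530792236328)
  x range [0.4407 0.4423 0.5242 0.6043 0.6147]
    0.44 64 -0.1421 -0.114 0.0313
    0.46 59 -0.1462 -0.1129 0.0304
    0.48 62 -0.1486 -0.1142 0.0305
    0.5 61 -0.1477 -0.1131 0.0316
    0.52 59 -0.1476 -0.1138 0.0305
    0.54 62 -0.1478 -0.1135 0.0312
    0.56 59 -0.1474 -0.1155 0.0303
    0.58 58 -0.1485 -0.1158 0.0305
    0.6 32 -0.1496 -0.1167 0.0306
 plate [ 0.5822 -0.1526  0.0604] [ 0.6155 -0.1151  0.1528]
 platetop 25 [ 0.6052 -0.1333  0.1471] [ 0.6021 -0.1526  0.1402] [ 0.6141 -0.1164  0.1528]
  bare top 400 [[-112.6, 0.8], [-92.4, 21.4], [-67.4, 33.5]] z 0.2848
   face 0 N med nan 
  fit top 338 [[66.6, -0.3], [86.2, 20.6], [112.7, 32.9]] z 0.2849
   face 12 N med -0.009 [-0.0235 -0.0075]
  fbeam 463 E mean 0.0862 slope [-0.0181  0.0843] N -0.1676 z 0.1306
  return _methods._mean(a, axis=axis, dtype=dtype,
  ret = ret.dtype.type(ret / rcount)
```

carry_out:
  plan:
    - [0,0,4,0,9]
    - [0,0,7,0,9]
    - [3,4,7,-0.03,9]
    - [6,8,7,-0.05,9]
    - [9,12,7,-0.08,9]
    - [12,16,7,-0.1,9]
    - [15,20,7,-0.12,9]
    - [18,24,7,-0.15,9]
    - [21,28,7,-0.18,9]
    - [24,32,6,-0.2,9]
    - [27,36,4,-0.22,9]
    - [30,40,2,-0.25,9]
    - [33,44,0,-0.276,9]
    - [35.8,47.2,-2,-0.276,9]
    - [35.8,47.2,-4,-0.276,9]
    - [35.8,47.2,-4,-0.276,9]
    - [35.8,47.2,-4,-0.276,9]
    - [35.8,47.2,-4,-0.276,9]
  squeeze: 20

```text
clock: 1.9
position: [0.5182, -0.1332, 0.2526]
ee_rot: [-3.141, 0.029, -0.001]
force: [0.1, 0.2, -0.6]
width: 0.981
```

carry_out:
  plan:
    - [0,0.15,-4,0,9]
    - [0,0.15,-8,0,9]
    - [0,0.15,-12,0,9]
    - [0,0.15,-15,0,9]
    - [0,0.15,-17.5,0,9]
    - [0,0.15,-18.4,0,9]
    - [0,0.15,-18.4,0,9]
    - [0,0.15,-18.4,0,9]
    - [0,0.15,-18.4,0,6]
    - [0,0.15,-18.4,0,4]
    - [0,0.15,-18.4,0,2]
    - [0,0.15,-18.4,0,1]
    - [0,0.15,-18.4,0,1]
    - [0,0.15,-18.4,0,1]
    - [0,0.15,-18.4,0,1]
  squeeze: 60

```text
clock: 3.4
position: [0.5182, -0.1316, 0.0685]
ee_rot: [-3.141, 0.029, -0.001]
force: [-0.6, -0.3, -0.4]
width: 0.419
```

carry_out:
  plan:
    - [0,0,0,0,1]
    - [0,0,0,0,1]
    - [0,0,0,0,1]
    - [0,0,0,0,1]
    - [0,0,1,0,1]
    - [0,0,4,0,1]
    - [0,0,8,0,1]
    - [0,0,12,0,1]
    - [0,0,15,0,1]
    - [0,0,15,0,1]
    - [0,0,15,0,1]

```text
clock: 4.5
position: [0.518, -0.1316, 0.2191]
ee_rot: [-3.141, 0.029, -0.003]
force: [-0.9, 0.2, -4.3]
width: 0.319
```

carry_out:
  plan:
    - [-1,0,1,0.13,1]
    - [-2,0,1,0.27,1]
    - [-3,0,1,0.41,1]
    - [-4,0,1,0.55,1]
    - [-5,0,1,0.69,1]
    - [-6,1,1,0.83,1]
    - [-6.7,4,1,0.97,1]
    - [-6.7,7,1,1.11,1]
    - [-6.7,10,1,1.241,1]
    - [-6.7,13,1,1.241,1]
    - [-6.7,16,1,1.241,1]
    - [-6.7,19,0,1.241,1]
    - [-6.7,22,0,1.241,1]
    - [-6.7,24,0,1.241,1]
    - [-6.7,24.2,0,1.241,1]
    - [-6.7,24.2,0,1.241,1]
    - [-6.7,24.2,0,1.241,1]

```text
clock: 6.2
position: [0.4505, 0.1093, 0.2182]
ee_rot: [-2.572, -1.801, 0.001]
force: [0.0, -0.5, -2.9]
width: 0.325
```

```bash
python3 - <<'E'
from h import *
s=arm.observe(); print(s["position"],s["ee_rot"],s["force"],s["joints"])
p,d=grab("top","top1"); q,ds=grab("side","side1")
a=cv2.resize(p[150:250,190:330,::-1],None,fx=5.6,fy=5.6,interpolation=cv2.INTER_CUBIC); cv2.imwrite("pics/c2.png",a)
a=cv2.resize(q[150:330,210:390,::-1],None,fx=3.3,fy=3.3,interpolation=cv2.INTER_CUBIC); cv2.imwrite("pics/c3.png",a)
E
```

```text
[0.4505022  0.10931315 0.21823537] [-2.57202529e+00 -1.80129510e+00  1.46906495e-03] [ 0.02695517 -0.49453759 -2.85881653] [ 0.1580237   0.33217409 -0.63125047  2.00703629  0.25062335  0.87978614
 -0.95753155]
```

View pics/c2.png

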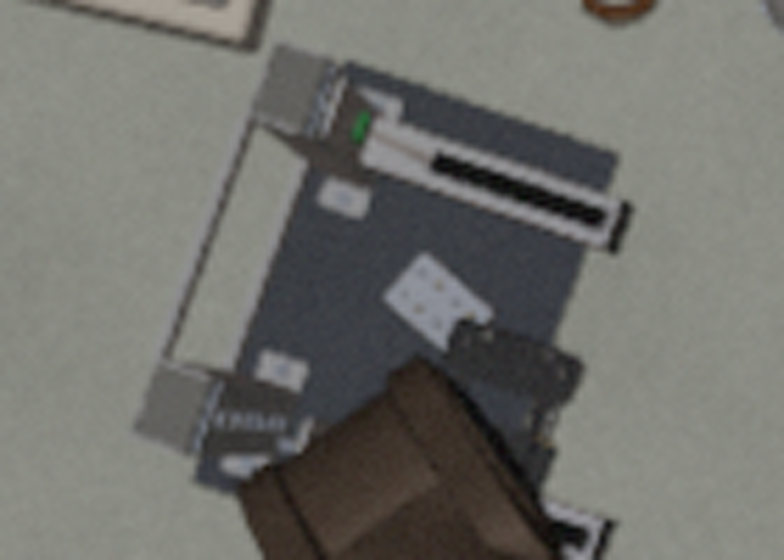

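View pics/c3.png

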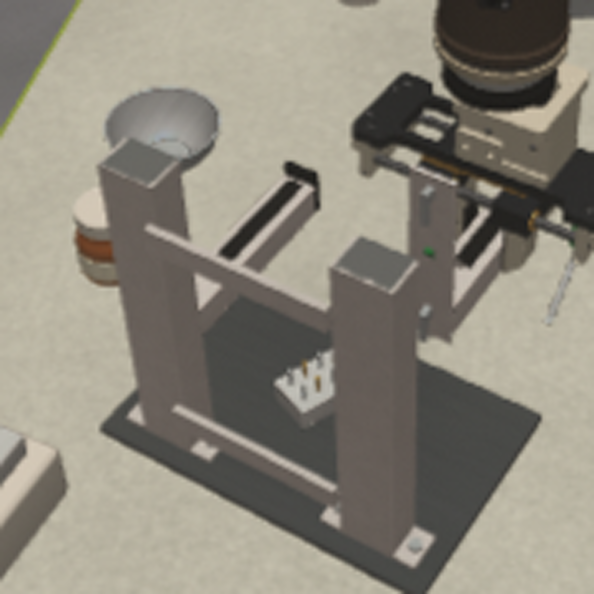

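The top crop shows the bare column at (175,410) and the bracket mostly hidden under the wrist, with its free end at (585,530). The side crop shows the bracket upright, its rear plate from (433,175) to (440,335), both claws and the green tab facing the column. I'll measure its lateral offset from the column.

```bash
python3 - <<'E'
from h import *
a=np.radians(70.0); n=np.array([np.cos(a),np.sin(a)]); e=np.array([n[1],-n[0]]); seat=np.array([.4994,.2439])
for c in("side","top"):
    W=cloud(c,np.load(f"pics/{c}1.npy")); z=W[...,2]; s=W[...,:2]-seat; E=s@e*1000; N=s@n*1000
    m=(abs(E)<26)&(N>-75)&(N<-35)&(z>.14)&(z<.32)
    print(c,m.sum())
    for lo in np.arange(.14,.32,.02):
        k=m&(z>lo)&(z<lo+.02)
        if k.sum()>3: print(lo.round(2),k.sum(),"E",np.percentile(E[k],[0,5,50,95,100]).round(1),"N",np.percentile(N[k],[5,50,95]).round(1))
    k=m&(abs(N+51)<6)
    if k.sum()>20: 
        print("slopeN(E)",np.polyfit(E[k],N[k],1).round(3),"N(z)",np.polyfit(z[k],N[k],1).round(1))
    for nm,zl,zh in(("top",.275,.295),):
        for off in(0,180):
            k=(abs(E-off)<30)&(N>-8)&(N<42)&(z>zl)&(z<zh); print("col",off,k.sum(),"E",np.percentile(E[k],[1,5,50,95,99]).round(1),"N",np.percentile(N[k],[1,5,95,99]).round(1))
    k=(abs(E)<15)&(abs(N)<10)&(z>.03)&(z<.26); 
    if k.sum()>20: print("face N",np.percentile(N[k],[10,50,90]).round(1))
    k=(abs(E)<60)&(N<-200)&(N>-240)&(z>.16)&(z<.2); 
    if k.sum()>3: print("freeend",k.sum(),np.percentile(E[k],[0,50,100]).round(1),N[k].min().round(1),N[k].max().round(1))
E
```

```text
side 662
0.14 31 E [-16.  -14.6  -5.9   5.5  10. ] N [-70.5 -55.8 -46.3]
0.16 87 E [-16.4 -14.8  -6.6   9.8  11.3] N [-72.7 -55.7 -45.4]
0.18 77 E [-15.4 -14.4  -2.6   8.3  11.2] N [-65.2 -55.9 -52.2]
0.2 70 E [-16.  -14.5  -4.    8.3  14.2] N [-57.5 -56.  -54.2]
0.22 86 E [-16.6 -15.1  -0.5  15.4  16.4] N [-58.2 -55.7 -53.3]
0.24 91 E [-16.1 -14.9  -2.   16.   17.5] N [-57.5 -55.7 -53.7]
0.26 85 E [-15.3 -14.6  -1.1  15.5  16.5] N [-57.  -55.4 -45.7]
0.28 119 E [-15.7 -14.7  -0.7  15.8  17.2] N [-58.1 -55.2 -46. ]
0.3 16 E [-15.4 -13.9  -1.1  16.3  17.5] N [-57.9 -55.9 -54.3]
slopeN(E) [ 2.0000e-02 -5.4564e+01] N(z) [  0.7 -54.8]
col 0 356 E [-22.9 -22.1  -2.2  20.   22.3] N [ 0.3  2.1 32.3 33.3]
col 180 295 E [156.5 157.6 177.5 200.  201.9] N [-0.4  2.1 32.2 32.8]
top 25
0.26 5 E [ 9.2  9.8 12.5 17.6 18.1] N [-59.2 -59.  -57.2]
0.28 14 E [-1.4 -0.6  6.8 16.  17.9] N [-58.9 -55.1 -46.4]
0.3 4 E [ 2.   2.6  7.  16.1 17.5] N [-58.4 -57.5 -57. ]
col 0 177 E [-22.  -20.    0.2  20.4  22.2] N [-0.2  0.8 30.6 32.2]
col 180 170 E [157.3 159.2 179.1 199.6 201.5] N [ 0.2  0.7 30.3 32.3]
face N [-1.1 -0.3  0.8]
freeend 63 [-13.8   1.6  16. ] -220.9 -200.6
```

carry_out:
  plan:
    - [0,0,-1,0,1]
    - [0,0,-2.3,0,1]
    - [0.6,1.8,-2.3,0,1]
    - [1.0,2.9,-2.3,0,1]
    - [1.24,3.59,-2.3,0,1]
    - [1.24,3.59,-2.3,0,1]
    - [1.24,3.59,-2.3,0,1]
    - [1.24,3.59,-2.3,0,1]

```text
clock: 7.1
position: [0.4631, 0.1445, 0.1956]
ee_rot: [-2.574, -1.8, 0.001]
force: [-0.7, -0.2, -2.6]
width: 0.322
```

```bash
cat >> h.py <<'E'
a=np.radians(70.0); n=np.array([np.cos(a),np.sin(a)]); e=np.array([n[1],-n[0]]); seat=np.array([.4994,.2439])
def st(D=.088):
    s=arm.observe(); p=np.array(s["position"]); r=s["ee_rot"]; f=np.array(s["force"]); q=p[:2]+D*n-seat; t=np.array(s["ft_torque"])
    print("t",round(s["clock"],2),"E %.1f N %.1f Zheel-nom %.1f mm"%(q@e*1e3,q@n*1e3,(p[2]-.0685-.0995)*1e3),"yaw %.2f"%(np.degrees(2*np.arctan2(r[1],r[0]))%360),"F e %.1f n %.1f z %.1f"%(f[:2]@e,f[:2]@n,f[2]),"T e %.2f n %.2f z %.2f"%(t[:2]@e,t[:2]@n,t[2]),"p",p.round(4))
def side(f):
    q,d=grab("side",f); W=cloud("side",d); z=W[...,2]; s=W[...,:2]-seat; E=s@e*1e3; N=s@n*1e3; return q,E,N,z
E
python3 -c "
from h import *
st()
q,E,N,z=side('side2')
m=(abs(E)<26)&(N>-40)&(N<-2)&(z>.12)&(z<.29)
for lo in np.arange(.12,.29,.02):
    k=m&(z>lo)&(z<lo+.02)
    if k.sum()>3: print(lo.round(2),k.sum(),'E',np.percentile(E[k],[0,5,95,100]).round(1),'N',np.percentile(N[k],[5,50,95]).round(1))
"
```

```text
t 7.1 E -0.1 N -17.8 Zheel-nom 27.6 mm yaw 69.93 F e -0.5 n -0.5 z -2.6 T e -0.03 n -0.12 z 0.03 p [0.4631 0.1445 0.1956]
0.12 17 E [-16.8 -16.5 -12.4 -11.6] N [-37.6 -19.8 -17.1]
0.14 40 E [-16.7 -15.4 -10.3  -8.1] N [-38.1 -28.5 -17.6]
0.16 19 E [-16.8 -16.4 -10.7 -10.5] N [-20.2 -19.1 -17.8]
0.18 18 E [-16.8 -16.6 -11.5 -11.4] N [-19.4 -18.1 -16.9]
0.2 19 E [-16.3 -16.2 -10.5 -10.5] N [-20.1 -18.7 -17.9]
0.22 19 E [-16.6 -16.4 -11.  -10.8] N [-19.8 -18.1 -17.4]
0.24 13 E [-16.  -15.9 -12.5 -12.3] N [-20.1 -18.7 -17.1]
0.26 84 E [-15.8 -14.8  15.   16.9] N [-20.4 -18.4 -16.5]
```

carry_out:
  plan:
    - [0.1,0.28,0,0,1]
    - [0.2,0.56,0,0,1]
    - [0.24,0.66,0,0,1]
    - [0.27,0.75,0,0,1]
    - [0.29,0.8,0,0,1]
    - [0.31,0.85,0,0,1]
    - [0.31,0.85,0,0,1]

```text
clock: 7.85
position: [0.4657, 0.1515, 0.1953]
ee_rot: [2.575, 1.799, -0.005]
force: [-3.2, -5.9, 0.4]
width: 0.321
```

```bash
python3 -c "
from h import *
st()"
```

```text
t 7.85 E -0.1 N -10.4 Zheel-nom 27.3 mm yaw 69.87 F e -1.0 n -6.6 z 0.4 T e -1.13 n -0.08 z 0.08 p [0.4657 0.1515 0.1953]
```

carry_out:
  plan:
    - [0.07,0.19,-0.05,0,1]
    - [0.07,0.19,-0.12,0,1]
    - [0.07,0.19,-0.2,0,1]
    - [0.07,0.19,-0.27,0,1]
    - [0.07,0.19,-0.34,0,1]
    - [0.07,0.19,-0.41,0,1]
    - [0.07,0.19,-0.48,0,1]
    - [0.07,0.19,-0.55,0,1]

```text
clock: 8.65
position: [0.4658, 0.1517, 0.1893]
ee_rot: [2.575, 1.796, -0.01]
force: [-2.5, -7.5, 0.4]
width: 0.319
```

```bash
python3 -c "
from h import *
st()"
```

```text
t 8.65 E -0.0 N -10.2 Zheel-nom 21.3 mm yaw 69.80 F e 0.3 n -7.9 z 0.4 T e -1.15 n -0.08 z 0.01 p [0.4658 0.1517 0.1893]
```

carry_out:
  plan:
    - [0.07,0.19,-0.05,0,1]
    - [0.07,0.19,-0.12,0,1]
    - [0.07,0.19,-0.2,0,1]
    - [0.07,0.19,-0.27,0,1]
    - [0.07,0.19,-0.34,0,1]
    - [0.07,0.19,-0.41,0,1]
    - [0.07,0.19,-0.48,0,1]
    - [0.07,0.19,-0.55,0,1]

```text
clock: 9.45
position: [0.4667, 0.154, 0.1839]
ee_rot: [2.575, 1.797, -0.008]
force: [0.3, 0.1, -3.5]
width: 0.322
```

```bash
python3 -c "
from h import *
st()"
```

```text
t 9.45 E -0.0 N -7.6 Zheel-nom 15.9 mm yaw 69.81 F e 0.2 n 0.2 z -3.5 T e -0.05 n -0.04 z -0.01 p [0.4667 0.154  0.1839]
```

carry_out:
  plan:
    - [0.07,0.19,0,0,1]
    - [0.14,0.38,0,0,1]
    - [0.2,0.56,0,0,1]
    - [0.24,0.66,0,0,1]
    - [0.27,0.75,0,0,1]
    - [0.29,0.8,0,0,1]
    - [0.31,0.85,0,0,1]
    - [0.31,0.85,0,0,1]

```text
clock: 10.25
position: [0.469, 0.1608, 0.1835]
ee_rot: [2.575, 1.795, -0.014]
force: [-3.0, -8.2, 0.6]
width: 0.321
```

```bash
python3 -c "
from h import *
st()
q,E,N,z=side('side3')
cv2.imwrite('pics/c4.png',cv2.resize(q[180:330,260:400,::-1],None,fx=4,fy=4,interpolation=cv2.INTER_CUBIC))
m=(abs(E)<26)&(N>-20)&(N<-1)&(z>.10)&(z<.29)
for lo in np.arange(.10,.29,.02):
    k=m&(z>lo)&(z<lo+.02)
    if k.sum()>3: print(lo.round(2),k.sum(),'E',np.percentile(E[k],[0,95]).round(1),'N',np.percentile(N[k],[5,50,95]).round(1))
"
```

```text
t 10.25 E -0.1 N -0.4 Zheel-nom 15.5 mm yaw 69.76 F e 0.0 n -8.7 z 0.6 T e -1.05 n 0.04 z 0.17 p [0.469  0.1608 0.1835]
0.12 10 E [-15.1 -13.1] N [-18.6 -15.8 -14.1]
0.14 4 E [-14.6 -12.5] N [-18.  -17.  -15.2]
```

carry_out:
  plan:
    - [0.02,0.05,0,0,1]
    - [0.02,0.05,-0.1,0,1]
    - [0.02,0.05,-0.2,0,1]
    - [0.02,0.05,-0.3,0,1]
    - [0.02,0.05,-0.4,0,1]
    - [0.02,0.05,-0.5,0,1]
    - [0.02,0.05,-0.5,0,1]

```text
clock: 11.0
position: [0.4693, 0.1606, 0.1785]
ee_rot: [2.575, 1.794, -0.015]
force: [-2.5, -5.9, 0.6]
width: 0.322
```

```bash
python3 -c "
from h import *
st()"
```

```text
t 11.0 E 0.2 N -0.6 Zheel-nom 10.5 mm yaw 69.72 F e -0.3 n -6.4 z 0.6 T e -0.65 n -0.14 z -0.00 p [0.4693 0.1606 0.1785]
```

View pics/c4.png

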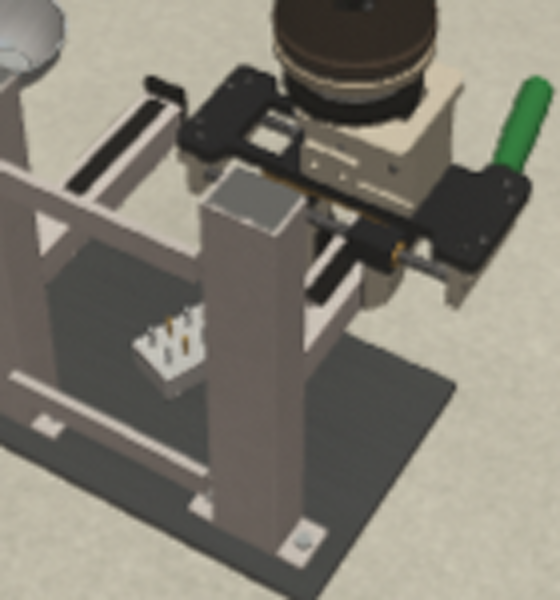

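The crop shows the bracket flush against the bare column (column top at (255,200)), with its beam leading out level from (340,310). I'll keep pressing down.

carry_out:
  plan:
    - [0.01,0.03,-0.1,0,1]
    - [0.01,0.03,-0.2,0,1]
    - [0.01,0.03,-0.3,0,1]
    - [0.01,0.03,-0.4,0,1]
    - [0.01,0.03,-0.5,0,1]
    - [0.01,0.03,-0.6,0,1]
    - [0.01,0.03,-0.7,0,1]

```text
clock: 11.7
position: [0.4697, 0.1603, 0.1721]
ee_rot: [2.575, 1.792, -0.015]
force: [-2.4, -5.8, -3.6]
width: 0.324
```

```bash
python3 -c "
from h import *
st()"
```

```text
t 11.7 E 0.7 N -0.7 Zheel-nom 4.1 mm yaw 69.69 F e -0.3 n -6.3 z -3.6 T e -1.12 n 0.04 z 0.09 p [0.4697 0.1603 0.1721]
```

carry_out:
  plan:
    - [-0.03,0.04,-0.1,0,1]
    - [-0.03,0.04,-0.2,0,1]
    - [-0.03,0.04,-0.3,0,1]
    - [-0.03,0.04,-0.4,0,1]
    - [-0.03,0.04,-0.5,0,1]
    - [-0.03,0.04,-0.6,0,1]

```text
clock: 12.3
position: [0.4694, 0.1604, 0.1659]
ee_rot: [2.575, 1.792, -0.015]
force: [0.8, -0.3, -2.7]
width: 0.328
```

```bash
python3 -c "
from h import *
st()"
```

```text
t 12.3 E 0.4 N -0.7 Zheel-nom -2.1 mm yaw 69.66 F e 0.9 n -0.0 z -2.7 T e -0.11 n -0.10 z 0.02 p [0.4694 0.1604 0.1659]
```

carry_out:
  plan:
    - [0.01,0.03,-0.1,0,1]
    - [0.01,0.03,-0.2,0,1]
    - [0.01,0.03,-0.3,0,1]
    - [0.01,0.03,-0.3,0,1]

```text
clock: 12.7
position: [0.4698, 0.1606, 0.1639]
ee_rot: [2.574, 1.791, -0.015]
force: [-5.0, -7.4, 13.9]
width: 0.326
```

```bash
python3 -c "
from h import *
st()"
```

```text
t 12.7 E 0.7 N -0.5 Zheel-nom -4.1 mm yaw 69.67 F e -2.2 n -8.7 z 13.9 T e -1.18 n 0.45 z 0.29 p [0.4698 0.1606 0.1639]
```

```bash
python3 -c "
from h import *
st()
q,E,N,z=side('side4')
for lo in range(-170,0,10):
    k=(abs(E)<22)&(N>lo)&(N<lo+10)&(z>.10)&(z<.16)
    if k.sum()>3: print(lo,k.sum(),'E',np.percentile(E[k],[0,50,100]).round(1),'z',np.percentile(z[k],[5,50,80,90,98]).round(4))
k=(abs(E-180)<20)&(N<-60)&(N>-150)&(z>.12)&(z<.14);print('fitted',np.percentile(z[k],[50,80,90]).round(4))
cv2.imwrite('pics/c5.png',cv2.resize(q[190:310,280:400,::-1],None,fx=5,fy=5,interpolation=cv2.INTER_CUBIC))
"
```

```text
t 12.7 E 0.7 N -0.5 Zheel-nom -4.1 mm yaw 69.67 F e -2.2 n -8.7 z 13.9 T e -1.18 n 0.45 z 0.29 p [0.4698 0.1606 0.1639]
-120 4 E [11.7 13.7 14.4] z [0.1231 0.1265 0.127  0.1272 0.1274]
-100 18 E [ 7.3 16.3 20.2] z [0.1249 0.1288 0.1471 0.1508 0.1533]
-90 48 E [-19.8  11.8  21. ] z [0.1234 0.127  0.1341 0.1401 0.159 ]
-80 95 E [-21.7  -8.7  21.7] z [0.1049 0.1261 0.1299 0.1349 0.1477]
-70 56 E [-13.9  -4.   16.9] z [0.1065 0.1264 0.1285 0.1298 0.131 ]
-60 47 E [-14.2  -6.8  12.1] z [0.106  0.1258 0.128  0.129  0.1311]
-50 41 E [-13.9  -9.8   5.6] z [0.1029 0.1264 0.1283 0.1287 0.1309]
-40 37 E [-13.5 -11.    0.2] z [0.1067 0.126  0.1276 0.1279 0.1371]
-30 22 E [-13.9 -12.4  -6.6] z [0.1039 0.1184 0.1256 0.1276 0.1281]
-20 7 E [-14.3 -12.5 -11.8] z [0.1052 0.1166 0.124  0.1246 0.1252]
fitted [0.1304 0.1321 0.1328]
```

View pics/c5.png

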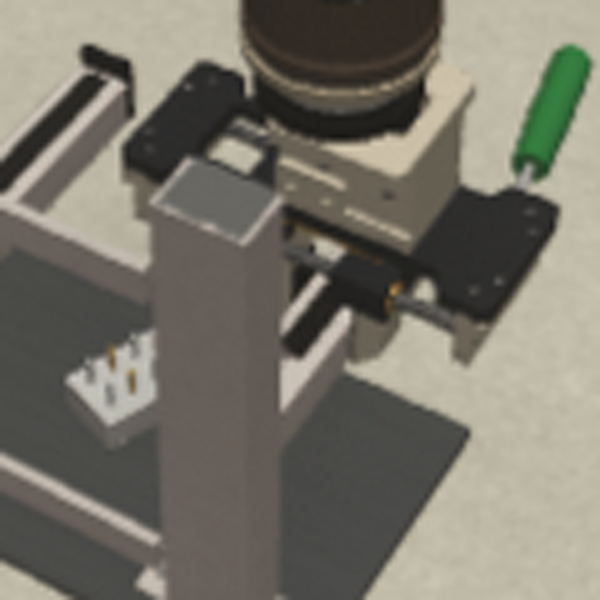

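carry_out:
  plan:
    - [0,0,-0.1,0,1]
    - [0,0,-0.13,0,1]
    - [0,0,-0.13,0,1]
    - [0,0,-0.13,0,1]

```text
clock: 13.15
position: [0.4698, 0.1605, 0.1638]
ee_rot: [2.572, 1.791, -0.014]
force: [-6.9, -7.3, 17.0]
width: 0.324
```

```bash
python3 -c "
from h import *
st()"
```

```text
t 13.15 E 0.7 N -0.5 Zheel-nom -4.2 mm yaw 69.69 F e -4.0 n -9.2 z 17.0 T e -1.23 n 0.93 z 0.34 p [0.4698 0.1605 0.1638]
```

carry_out:
  plan:
    - [-0.03,0,0.05,0,1]
    - [-0.03,0,0.1,0,1]
    - [-0.03,0,0.15,0,1]
    - [-0.03,0,0.15,0,1]

```text
clock: 13.55
position: [0.4696, 0.1607, 0.1652]
ee_rot: [2.572, 1.791, -0.014]
force: [-1.0, -2.3, -2.1]
width: 0.322
```

```bash
python3 -c "
from h import *
st()"
```

```text
t 13.55 E 0.4 N -0.4 Zheel-nom -2.8 mm yaw 69.69 F e -0.2 n -2.5 z -2.1 T e -0.48 n -0.16 z 0.04 p [0.4696 0.1607 0.1652]
```

carry_out:
  plan:
    - [0,0,0.05,0,1]
    - [0,0,0.1,0,1]
    - [0,0,0.15,0,1]
    - [0,0,0.15,0,1]

```text
clock: 13.95
position: [0.4694, 0.1608, 0.1665]
ee_rot: [2.573, 1.791, -0.014]
force: [-0.7, -0.8, -6.3]
width: 0.324
```

```bash
python3 -c "
from h import *
st()"
```

```text
t 13.95 E 0.3 N -0.4 Zheel-nom -1.5 mm yaw 69.70 F e -0.4 n -1.0 z -6.3 T e -0.47 n -0.11 z -0.01 p [0.4694 0.1608 0.1665]
```

carry_out:
  plan:
    - [0,0,0.05,0,1]
    - [0,0,0.1,0,1]
    - [0,0,0.15,0,1]
    - [0,0,0.15,0,1]
    - [0,0,0.15,0,1]

```text
clock: 14.45
position: [0.4689, 0.1602, 0.1675]
ee_rot: [2.573, 1.791, -0.017]
force: [-0.1, -0.9, -13.8]
width: 0.324
```

```bash
python3 -c "
from h import *
st()
q,E,N,z=side('side5')
W4=cloud('side',np.load('pics/side4.npy'));W3=cloud('side',np.load('pics/side3.npy'))
for nm,zz,W in(('s3',W3[...,2],W3),('s4',W4[...,2],W4),('now',z,None)):
    if W is not None: s=W[...,:2]-seat; E_=s@e*1e3; N_=s@n*1e3
    else: E_,N_=E,N
    k=(abs(E_)<12)&(N_>-75)&(N_<-25)&(zz>.115)&(zz<.150)
    A=zz[k]; B=N_[k]; p=np.polyfit(B,A*1e3,1)
    for _ in range(5):
        r=A*1e3-np.polyval(p,B); g=abs(r)<2.5; p=np.polyfit(B[g],A[g]*1e3,1)
    print(nm,k.sum(),g.sum(),'slope deg',np.degrees(p[0]).round(2),'z at -50',np.polyval(p,-50).round(2))
"
```

```text
t 14.45 E -0.1 N -1.1 Zheel-nom -0.5 mm yaw 69.69 F e 0.2 n -0.9 z -13.8 T e -1.17 n -0.23 z -0.06 p [0.4689 0.1602 0.1675]
s3 126 115 slope deg -1.87 z at -50 146.27
s4 126 105 slope deg -1.43 z at -50 127.15
now 127 102 slope deg -1.82 z at -50 129.75
```

carry_out:
  plan:
    - [0.03,0.05,-0.1,0,1]
    - [0.03,0.05,-0.2,0,1]
    - [0.03,0.05,-0.3,0,1]
    - [0.03,0.05,-0.4,0,1]
    - [0.03,0.05,-0.48,0,1]
    - [0.03,0.05,-0.48,0,1]
    - [0.03,0.05,-0.48,0,1]

```text
clock: 15.2
position: [0.4698, 0.1606, 0.1641]
ee_rot: [2.572, 1.79, -0.015]
force: [-5.2, -7.3, 8.4]
width: 0.325
```

```bash
python3 -c "
from h import *
st()
q,E,N,z=side('side6')
for nm,o,l,h in(('loose',0,-75,-25),('fit',180,-75,-25),('fitlong',180,-140,-25)):
    k=(abs(E-o)<12)&(N>l)&(N<h)&(z>.115)&(z<.150)
    A=z[k]; B=N[k]; p=np.polyfit(B,A*1e3,1)
    for _ in range(5):
        r=A*1e3-np.polyval(p,B); g=abs(r)<2.5; p=np.polyfit(B[g],A[g]*1e3,1)
    print(nm,k.sum(),g.sum(),'slope deg',np.degrees(p[0]).round(2),'z at -50',np.polyval(p,-50).round(2))
"
```

```text
t 15.2 E 0.6 N -0.4 Zheel-nom -3.9 mm yaw 69.68 F e -2.4 n -8.7 z 8.4 T e -1.16 n 0.45 z 0.26 p [0.4698 0.1606 0.1641]
loose 127 98 slope deg 0.83 z at -50 127.75
fit 66 57 slope deg -1.77 z at -50 130.99
fitlong 231 203 slope deg -0.57 z at -50 130.71
```

carry_out:
  plan:
    - [0,0,-0.08,0,1]
    - [0,0,-0.14,0,1]
    - [0,0,-0.14,0,1]
    - [0,0,-0.14,0,1]
    - [0,0,-0.14,0,1]

```text
clock: 15.75
position: [0.4699, 0.1606, 0.164]
ee_rot: [2.57, 1.79, -0.013]
force: [-6.9, -8.2, 11.5]
width: 0.32
```

```bash
python3 -c "
from h import *
st()"
```

```text
t 15.75 E 0.8 N -0.4 Zheel-nom -4.0 mm yaw 69.69 F e -3.7 n -10.0 z 11.5 T e -1.30 n 0.78 z 0.36 p [0.4699 0.1606 0.164 ]
```

carry_out:
  plan:
    - [-0.04,-0.04,0.06,0,1]
    - [-0.04,-0.04,0.06,0,1]
    - [-0.04,-0.04,0.06,0,4]
    - [-0.04,-0.04,0.06,0,6]
    - [-0.04,-0.04,0.06,0,8]
    - [-0.04,-0.04,0.06,0,8]
    - [-0.04,-0.04,0.06,0,8]
    - [-0.04,-0.04,0.06,0,8]
    - [-0.04,-0.04,0.06,0,8]
    - [-0.04,-0.04,0.06,0,8]
  squeeze: 20

```text
clock: 16.75
position: [0.4695, 0.1602, 0.1646]
ee_rot: [2.57, 1.79, -0.013]
force: [-0.6, -0.1, -0.1]
width: 0.867
```

carry_out:
  plan:
    - [0,0,2,0,8]
    - [0,0,5,0,8]
    - [0,0,9,0,8]
    - [0,0,13,0,8]
    - [0,-4,15,0,8]
    - [0,-8,15,0,8]
    - [0,-12,15,0,8]
    - [0,-16,15,0,8]
    - [0,-20,15,0,8]
    - [0,-20,15,0,8]
    - [0,-20,15,0,8]

```text
clock: 17.85
position: [0.4694, -0.0405, 0.3145]
ee_rot: [2.573, 1.787, -0.013]
force: [0.4, 0.7, 0.5]
width: 0.872
```

```bash
python3 -c "
from h import *
st()
p,d=grab('top','top7'); q,E,N,z=side('side7')
for nm,W in(('side',np.dstack([E,N,z*1e3])),('top',None)):
    if W is None:
        C=cloud('top',d); s=C[...,:2]-seat; W=np.dstack([s@e*1e3,s@n*1e3,C[...,2]*1e3])
    for t,o in(('loose',0),('fit',180)):
        k=(abs(W[...,0]-o)<14)&(W[...,1]>-160)&(W[...,1]<-50)&(W[...,2]>110)&(W[...,2]<150); P=W[k]
        pz=np.polyfit(P[:,1],P[:,2],1)
        for _ in range(5):
            r=P[:,2]-np.polyval(pz,P[:,1]); g=abs(r)<3; pz=np.polyfit(P[g,1],P[g,2],1)
        pe=np.polyfit(P[g,1],P[g,0]-o,1)
        print(nm,t,g.sum(),'pitch deg',np.degrees(pz[0]).round(2),'ztop at -80',np.polyval(pz,-80).round(1),'yaw deg',np.degrees(pe[0]).round(2),'E at 0/-80',np.polyval(pe,[0,-80]).round(1),'Nmin',W[(abs(W[...,0]-o)<14)&(W[...,1]<-100)&(W[...,1]>-190)&(W[...,2]>110)&(W[...,2]<150)][:,1].min().round(1))
b=np.vstack([cv2.resize(p[150:240,200:310,::-1],(660,540),interpolation=cv2.INTER_CUBIC)]); cv2.imwrite('pics/c6.png',b)
cv2.imwrite('pics/c7.png',cv2.resize(q[180:310,230:390,::-1],None,fx=4.5,fy=4.5,interpolation=cv2.INTER_CUBIC))
"
```

```text
t 17.85 E 69.0 N -189.5 Zheel-nom 146.5 mm yaw 69.56 F e 0.1 n 0.8 z 0.5 T e 0.09 n -0.08 z -0.02 p [ 0.4694 -0.0405  0.3145]
side loose 354 pitch deg 0.99 ztop at -80 127.5 yaw deg -0.26 E at 0/-80 [-0.5 -0.1] Nmin -168.7
side fit 278 pitch deg 0.01 ztop at -80 131.3 yaw deg 0.01 E at 0/-80 [-0.6 -0.6] Nmin -168.8
top loose 183 pitch deg 1.0 ztop at -80 126.8 yaw deg -0.18 E at 0/-80 [1.  1.2] Nmin -167.1
top fit 195 pitch deg -0.15 ztop at -80 130.5 yaw deg 0.72 E at 0/-80 [1.2 0.2] Nmin -166.6
```

View pics/c6.png

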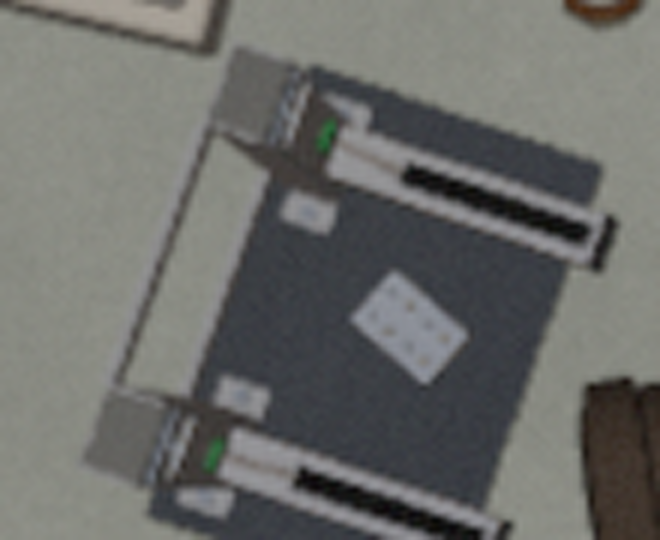

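The top crop shows the loose bracket hanging on the bare column like the fitted one. Its green tab is at (213,455), against (327,136) on the fitted bracket. The bur block hasn't visibly moved. I'll compare the two tab positions numerically and check the other objects.

```bash
python3 -c "
from h import *
K,R,t=cam('top'); C=-R.T@t
res=[]
for i in range(6):
    p,d=arm.get_image('top'); h=cv2.cvtColor(p,cv2.COLOR_RGB2HSV); g=((h[...,0]>45)&(h[...,0]<80)&(h[...,1]>90)).astype(float)*h[...,1]
    row=[]
    for P0,hz in((seat,.0995-.002+.082),(seat+.18*e,.0995+.0005+.082)):
        u=proj('top',np.r_[P0-.008*n,hz])[0]; v,uu=np.mgrid[:400,:640]; w=g*((abs(uu-u[0])<6)&(abs(v-u[1])<6))
        c=np.array([(w*uu).sum(),(w*v).sum()])/w.sum()
        r=R.T@np.linalg.inv(K)@np.r_[c,1]; X=C+r*(hz-C[2])/r[2]; s=X[:2]-P0; row+=[s@e*1e3,s@n*1e3,(w>0).sum()]
    res.append(row)
print('loose E,N,px | fit E,N,px',np.mean(res,0).round(2))
a=cv2.imread('pics/side0.png').astype(int);b=cv2.imread('pics/side7.png').astype(int)
m=(abs(a-b).sum(2)>90).astype(np.uint8); nn,l,s,c=cv2.connectedComponentsWithStats(m)
print([x.tolist() for x in s[1:] if x[4]>15])
"
```

```text
loose E,N,px | fit E,N,px [ 2.81 -8.26  7.5   2.04 -7.33 10.  ]
[[343, 0, 46, 79, 1809], [418, 0, 15, 8, 42], [548, 0, 23, 95, 668], [623, 13, 9, 41, 100], [476, 19, 29, 29, 410], [464, 33, 17, 18, 38], [478, 53, 26, 4, 47], [624, 53, 4, 8, 20], [470, 55, 8, 12, 63], [481, 58, 22, 10, 121], [617, 62, 7, 24, 84], [321, 84, 85, 71, 2497], [612, 96, 8, 41, 82], [514, 106, 39, 110, 964], [359, 136, 8, 4, 20], [373, 156, 11, 9, 75], [610, 156, 9, 18, 40], [313, 159, 59, 52, 775], [584, 183, 29, 47, 447], [560, 211, 23, 10, 113], [336, 224, 32, 48, 503]]
```

View pics/c7.png

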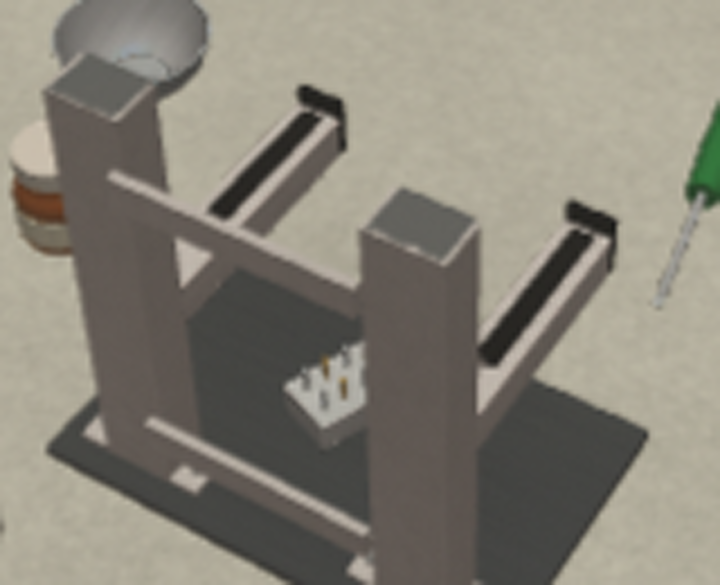

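The side crop shows the bracket hanging from the bare column (beam from (480,400) to (610,240)), released, with the bur block and screwdriver in place. The loose bracket's tab sits 0.9 mm further out than the fitted one's, which the bracket's 1° droop accounts for; a tab still pushed in would differ by about 4 mm. Handing in.

```bash
python3 -c "
from cell import arm
print(arm.sign_off())"
```

```text
the job is handed in; nothing more can be done
None
```

The loose bracket is fitted on the bare column at the same level as the other one, released, and I handed the job in at about 18 s of robot time. The sign-off gives no verdict.

I gripped the beam and slid the claws lightly down the sheet. They dropped into the slots with the heel somewhere between 16 and 21 mm above nominal. I then pushed in until the back plate met the sheet and pressed down to a firm stop, using up to about 20 N.

**Last checks:**
- **Tab:** a lift test gave about 2.7 mm of free movement, more than I expected from the tab alone. I put most of it down to the bracket tilting within its hook play. It then blocked at about 10 N. In the top view the tab sits within about 1 mm of the fitted bracket's tab, so I take it as snapped out, though that is inferred and not read directly.
- **Tab resistance:** I never clearly felt the 8 to 16 N of tab resistance on the way down, possibly because I only read the force at the end of each move.
- **Height:** arm readings put the stop about 4 mm below nominal; the cameras suggest 1.5 to 2.5 mm below. Both are inside the allowed range.
- **Squareness:** the bracket is centred within about 1 mm and square within about 0.3°. The free end droops about 1°, within the 2.9° allowed.
- **Surroundings:** comparing pictures from before and after showed no other loose object moved, and the arm is clear of everything.

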